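# Shut the slide spinner and hold its run paddle at half travel

## Task

The smear slides are already clipped inside the slide spinner: swing its open lid fully shut and, only then, press the spring-loaded paddle of the separate control unit about halfway down (its free end level with the tops of the two upright cheeks beside that end), never down to its stop. Hold it there: the program finishes with the robot still holding the paddle at half travel, since the spinner runs only while it is held. Do not disturb the tube rack, the jar or the slide box.

Things in the scene. Friction and masses are not known exactly. Their poses are not given: they have to be found in the camera images.
- spinner: Slide spinner, a fixed white square box, 180 x 180 mm and 85 mm tall, open on top under a hinged lid. Origin: centre of its underside, on the bench. Its -x axis is its front (towards the robot), z up; the lid's hinge runs along its y axis at the back rim (its +x side). The inside needs no handling.
- lid (a joint): Angle of the spinner's lid in rad: 0 = shut flat on the rim, 1.57 = upright, starts between 1.05 and 1.45, limit 1.7. The hinge is stiff: the lid stays at any angle where it is left, and takes under 2 N at its front edge to swing shut. The lid can be pushed shut from behind with closed fingers: it leans towards the robot.
- lid_hinge (a point): Middle of the lid's hinge axis, 90 mm behind the spinner's centre and 85.5 mm above the bench; the lid's underside passes through this axis. It has the lid's axes: -x points from the hinge to the lid's front edge, z out of the lid's outer (top) face.
- lid_edge (a point): Middle of the lid's front edge on its outer face. The lid is a grey frame with a clear window, a flat slab 192 mm from hinge axis to front edge, 180 mm wide, 8 mm thick, without knob; shut, its front edge overhangs the box's front by 12 mm and its top is 93.5 mm above the bench.
- control: Control unit, a fixed grey block 130 (x) x 80 (y) mm, 40 mm tall, with a black paddle above it. Origin: centre of its underside, on the bench. -x is its front, where the paddle's free end is. It stands to the left or right of the spinner; the tube rack is on the other side.
- cheek_tops (a point): Point midway between the tops of two upright aluminium cheeks (12 mm long, 6 mm thick, 58 mm apart inside) that stand on the control unit on either side of the paddle, 43 mm in front of the unit's centre. Their tops are 74.8 mm above the bench, where the top of the paddle's free end is at half travel.
- paddle (a joint): Angle of the control's paddle in rad: 0 = released (sloping up towards its free end at 0.4 rad), 0.2 = half travel, 0.4 = down on its stop (level). Sprung: pushed down 85 mm from the hinge it begins to move at about 3 N and takes about 6 N at half travel, 9 N at the stop, and springs back up when let go.
- paddle_press (a point): Point on the paddle's top face on its centre line, 85 mm from its hinge axis and 15 mm from its free end: the place to press down. The paddle is 100 mm long, 50 mm wide, 10 mm thick. This point is 88 mm above the bench when released, 72 mm at half travel, 55 mm at the stop.
- paddle_end (a point): Middle of the upper edge of the paddle's free end: 94 mm above the bench when released, 75 mm at half travel, 55 mm at the stop.
- paddle_hinge (a point): Middle of the paddle's hinge axis, 55 mm behind the control's centre, 50 mm above the bench.
- rack: Loose white tube rack, 120 x 75 mm and 80 mm tall with its tubes, origin at the centre of its underside. To be left alone.
- jar: Loose amber screw-top jar, 60 mm across, 100 mm tall, origin at the centre of its underside. Stands beyond the spinner on the right, to be left alone.
- slide_box: Loose flat box for slides, 102 x 87 mm, 34 mm tall, origin at the centre of its underside. Lies beyond the spinner on the left, to be left alone.
Things that resemble listed ones, but are neither listed nor needed, are in the scene too. What is shaped like the control but green or purple is not meant.

How it is judged:
By the outcome, as a careful person would: the job done as asked, in the order asked, and still so for the second after the job is handed in, while the arm keeps its last pose, push and grip.
It also fails if it takes over 48 s, if anything falls off the work surface, if the arm or the gripper's body presses on something with over 40 N, if the wrist force passes 120 N, or if a joint passes its speed limit or range.

## Robot

A 7-joint arm with a two-finger parallel gripper is mounted at the origin on the work surface. World frame = base frame: x ahead of the robot, y to its left, z up, the work surface at z = 0. Lengths are in m, angles in rad, forces in N, time in s.
With the tool pointing down it reaches from about 0.425 to 0.95 m from the base axis. Payload 16.7 kg.
Tool frame: the origin (TCP) lies between the finger pads; the fingertips stand 25 mm ahead of it and the grasp point (between the pads) lies 6 mm ahead of it; z points along the fingers, x is the direction in which the jaws open and shut, and the axes are right-handed (so a half turn about z gives the same grasp; the last joint's range is limited). The gripper opens to 94 mm and grips with 3 to 60 N. Pads are 16 mm wide; open, the fingers measure 119 mm over their backs; the gripper's body (75 mm by 177 mm) begins 78 mm behind the grasp point.
Start: joints at [-1.399, 0.426, 0.074, 1.606, -0.034, 1.111, -0.067], TCP at [0.213, 0.64, 0.23] pointing down, gripper open.
Joint ranges: [-2.85, 2.85], [-0.5, 2.14], [-1.23, 1.37], [0.21, 2.46], [-1.02, 4.16], [0.16, 2.05], [-2.73, 2.73]. Speed limits (rad/s): [1.89, 1.89, 2.39, 2.39, 3.01, 3.01, 3.01].

## Interface

Orientations are given as a rotation vector (axis times angle).
In Python, from cell import readout, optics, sign_off gives the robot as it stands. The module is installed in compiled form; this text tells all that it offers.
- The arm moves only by the tool apply_moves, never from a script. Its argument "rows" is a list of rows, each an object of numbers: "dx", "dy", "dz": the shift along the tool's x, y, z in mm; "roll": the turn about the tool's z in rad. In form: [{"dx": .., "dy": .., "dz": .., "roll": ..}, ...]. A call has 1 to 8 rows; each row is the pose to reach, as a shift and turn from the pose commanded when the call began, along the tool's axes at that moment; what a row does not reach only later rows make up. A row lasts 1/8 s, in which the tool goes at most 62.5 mm and 10.7 degrees, less where a joint would pass 70% of its speed; a pose out of reach is approached as far as the arm can. A call with a gripper value outside its range is refused whole. "gripper" is the finger opening in mm, from 0 to 94, set as the call begins (left out, the last holds). The fingers move at their own pace and stop on an object; the grip force is fixed at half the most. Time passes only in rows, so rows that repeat a pose let the fingers close. It gives the time, the measured TCP pose, the force and the opening at its end, in the units of the state.
- readout.get_state(): the state, without advancing time (a new reading comes with each control period).
- optics.camera(name): name is "side" or "top" or "wrist"; returns a dict with "color" (384x512x3 uint8, blue, green, red), "mtx" (3x3 intrinsics, pixels), "R" (3x3) and "t" (3): a world point X has camera coordinates R X + t; the wrist camera has in their place "mount" (4x4, takes a point from camera to tool coordinates, whose origin is the TCP and whose axes are the tool frame's). Camera axes: x right, y down, z forward; pixel columns grow to the right and rows downward; lengths in m; the calibration is good to about 2 mm. A picture is of the moment at which its call begins: read the wrist's pose just before it. There is no depth.
- sign_off(): hands the job in, once; it reports no verdict.
Trained networks look in a picture, given as the dict that the camera call returned (one of the last four; its "shot" number tells which), for a name from the list of things; names that differ only in an ending like _2 or _b are one class to them, and where a whole thing is asked for, a point or a joint stands for the part that bears it (a point fixed in the world has none). Each returns a list of dicts, best first, with "p" (0 to 1); they miss things now and then, are a little off and sometimes report something else, mostly with a low value. They report only what shows in the picture. A call takes as long as a camera call. They do not tell look-alikes from the thing itself.
- optics.look_for(picture, label): "bbox" ([centre column, centre row, width, height] in pixels, round what is visible of it).
- optics.cut_out(picture, label): "pixels" (384x512 bool, what is visible of it) and "bbox" ([centre column, centre row, width, height] in pixels, round what is visible of it).
- optics.tip_of(picture, label): "at" ([row, column] in pixels: a listed point, or the origin of a listed thing).
The state is a dict: "time": time; "joint_pos": joint angles; "dq": joint speeds; "joint_efforts": joint torques, N m; "tool_pos": TCP position; "tcp_rot": TCP orientation; "force": force on the tool from outside, world axes, zero at the start; "wrist_torque": the same for the moment, N m; "opening": finger opening in m.
Only numpy, scipy, OpenCV 4.12 (cv2) and the standard library are available. Lean on these libraries where they do the work, as an engineer would, in place of code of your own. Each camera call takes 0.05 s, during which the arm holds its last target.

## Working session

There is one attempt and no reset: what is moved stays moved. The work goes in short steps, Python scripts to look and compute and a tool call to move; the robot and the scene stay as the last step left them, time stands still between calls to the robot, and variables do not carry over. Pictures are saved under pics/ and viewed, and the job is handed in when it is done.

Besides the shell and the picture viewer there is one more tool, called after ">>>" as a command line: name --argument value ..., lists and objects as JSON in quotes. apply_moves: Moves the arm, as the interface text tells. Its arguments: {"type":"object","properties":{"rows":{"type":"array","items":{"type":"object","properties":{"dx":{"type":"number"},"dy":{"type":"number"},"dz":{"type":"number"},"roll":{"type":"number"}}}},"gripper":{"type":"number"}},"required":["rows"]}

```bash
mkdir -p pics
python3 - <<'E'
from cell import readout, optics
import cv2,numpy as np,pickle
s=readout.get_state()
for k,v in s.items(): print(k,np.round(v,3))
for n in ['side','top','wrist']:
    d=optics.camera(n); cv2.imwrite(f'pics/{n}0.png',d['color']); pickle.dump(d,open(f'{n}0.pkl','wb'))
    print(n,{k:(np.round(v,3).tolist() if k!='color' else '') for k,v in d.items()})
    for l in ['spinner','lid_edge','lid_hinge','control','cheek_tops','paddle_press','paddle_end','paddle_hinge','rack','jar','slide_box']:
        r=optics.tip_of(d,l); print(l,[(np.round(q['at'],1).tolist(),round(q['p'],2)) for q in r[:4]])
E
```

```text
time 0.0
joint_pos [-1.398  0.427  0.074  1.607 -0.034  1.111 -0.067]
dq [ 0.001  0.     0.001 -0.001 -0.001  0.001 -0.003]
joint_efforts [ 1.0000e-03 -9.3583e+01  3.6670e+00 -4.5417e+01 -4.9000e-02  2.0000e-02
  0.0000e+00]
tool_pos [0.213 0.64  0.23 ]
tcp_rot [ 2.548e+00  1.836e+00 -2.000e-03]
force [0.302 0.234 0.287]
wrist_torque [-0.02  -0.013 -0.013]
opening 0.094
side {'color': '', 'mtx': [[374.834, 0.0, 263.81], [0.0, 374.834, 186.182], [0.0, 0.0, 1.0]], 'R': [[0.956, -0.291, -0.022], [-0.205, -0.616, -0.761], [0.208, 0.732, -0.649]], 't': [-0.54, 0.14, 1.098], 'shot': 1}
spinner [([192.7, 254.3], 0.98)]
lid_edge [([116.4, 263.8], 0.78), ([250.0, 287.6], 0.63)]
lid_hinge [([166.3, 276.4], 0.55)]
control [([253.1, 286.8], 0.91), ([299.5, 356.4], 0.8), ([254.6, 211.7], 0.76)]
cheek_tops [([238.5, 198.6], 0.95), ([242.9, 274.8], 0.71), ([291.1, 346.5], 0.59)]
paddle_press [([233.1, 204.4], 0.87), ([281.8, 352.7], 0.79), ([235.2, 278.4], 0.74)]
paddle_end [([236.4, 200.2], 0.93), ([283.1, 352.1], 0.85), ([239.6, 275.5], 0.74)]
paddle_hinge [([277.3, 372.5], 0.86), ([233.8, 305.6]
[... 741 characters left out ...]

paddle_end [([282.7, 312.7], 0.88), ([172.8, 397.5], 0.74), ([205.5, 319.5], 0.68), ([210.4, 331.7], 0.63)]
paddle_hinge [([180.5, 320.4], 0.75), ([144.3, 379.2], 0.72), ([140.1, 166.6], 0.66)]
rack [([213.8, 124.3], 0.68), ([175.6, 220.7], 0.26)]
jar []
slide_box [([141.5, 166.4], 0.83), ([212.2, 223.3], 0.55), ([208.4, 329.7], 0.16)]
wrist {'color': '', 'mtx': [[267.675, 0.0, 251.308], [0.0, 267.675, 190.758], [0.0, 0.0, 1.0]], 'mount': [[1.0, 0.0, -0.001, 0.0], [-0.0, 0.964, 0.267, -0.078], [0.001, -0.267, 0.964, -0.154], [0.0, 0.0, 0.0, 1.0]], 'shot': 3}
spinner []
lid_edge []
lid_hinge []
control []
cheek_tops []
paddle_press []
paddle_end []
paddle_hinge []
rack []
jar []
slide_box []
```

View pics/side0.png

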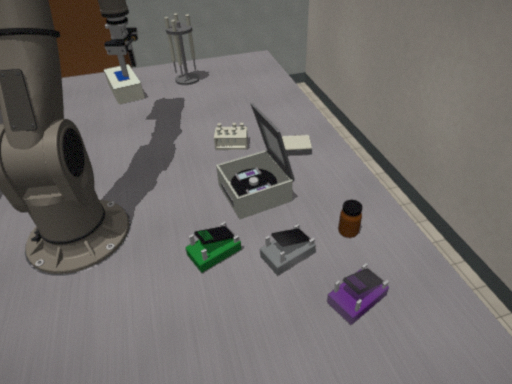

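View pics/top0.png

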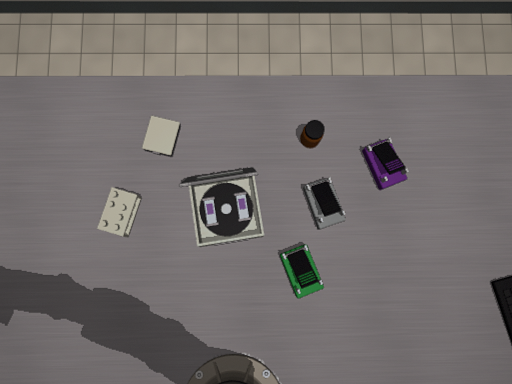

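Control look-alikes: green at side (213,247) / top (301,270), purple at side (358,292) / top (385,163), and grey at side (288,247) / top (324,202). Grey is the one described. I'll check it in a close crop and measure.

```bash
cat > h.py <<'E'
import numpy as np,pickle,cv2
def ray(d,rc):
    r,c=rc; R=np.array(d['R']);t=np.array(d['t'])
    v=R.T@(np.linalg.inv(d['mtx'])@[c,r,1]); return -R.T@t, v
def onz(d,rc,z):
    o,v=ray(d,rc); return o+v*(z-o[2])/v[2]
def proj(d,X):
    x=np.array(d['R'])@np.asarray(X)+np.array(d['t']); p=np.array(d['mtx'])@x; return p[:2]/p[2]
def tri(d1,p1,d2,p2):
    o1,v1=ray(d1,p1);o2,v2=ray(d2,p2);v1=v1/np.linalg.norm(v1);v2=v2/np.linalg.norm(v2)
    A=np.array([v1,-v2]).T;s=np.linalg.lstsq(A,o2-o1,rcond=None)[0]
    a=o1+s[0]*v1;b=o2+s[1]*v2;return (a+b)/2,np.linalg.norm(a-b)
E
python3 - <<'E'
from h import *
S=pickle.load(open('side0.pkl','rb'));T=pickle.load(open('top0.pkl','rb'))
for n,a,b in [('cheek',(242.9,274.8),(217,331.7)),('press',(235.2,278.4),(208.7,329.7)),('pend',(239.6,275.5),(210.4,331.7)),('phinge',(233.8,305.6),(180.5,320.4)),('control',(253.1,286.8),(207.6,321.1)),('ledge',(116.4,263.8),(177.3,217.4)),('lhinge',(166.3,276.4),(176.5,217.9)),('spin',(192.7,254.3),(212.4,224.3))]:
    X,e=tri(S,a,T,b);print(n,X.round(3),e.round(3))
for n,b,z in [('cheek',(217,331.7),.0748),('press',(208.7,329.7),.088),('phinge',(180.5,320.4),.05),('control',(207.6,321.1),0),('spin',(212.4,224.3),0),('hinge',(176.5,217.9),.0855)]:
    print('T',n,onz(T,b,z).round(3))
for n,b,z in [('cheek',(242.9,274.8),.0748),('press',(235.2,278.4),.088),('phinge',(233.8,305.6),.05),('control',(253.1,286.8),0),('spin',(192.7,254.3),0),('hinge',(166.3,276.4),.0855)]:
    print('S',n,onz(S,b,z).round(3))
s=cv2.resize(S['color'][95:275,180:330],None,fx=4,fy=4,interpolation=3)[:600];t=cv2.resize(T['color'][120:260,170:350],None,fx=4,fy=4,interpolation=3)
cv2.imwrite('pics/s_c.png',cv2.resize(S['color'][95:275,180:330],(500,600),interpolation=3));cv2.imwrite('pics/t_c.png',t)
E
```

```text
cheek [ 0.51  -0.272  0.076] 0.006
press [ 0.526 -0.264  0.091] 0.002
pend [ 0.52  -0.27   0.085] 0.008
phinge [ 0.61  -0.248  0.052] 0.004
control [ 0.546 -0.258  0.004] 0.011
ledge [0.58  0.025 0.268] 0.004
lhinge [0.621 0.037 0.07 ] 0.002
spin [ 0.535  0.023 -0.009] 0.008
T cheek [ 0.507 -0.272  0.075]
T press [ 0.528 -0.265  0.088]
T phinge [ 0.612 -0.249  0.05 ]
T control [ 0.541 -0.257  0.   ]
T spin [0.53  0.023 0.   ]
T hinge [0.619 0.036 0.085]
S cheek [ 0.513 -0.272  0.075]
S press [ 0.526 -0.261  0.088]
S phinge [ 0.608 -0.246  0.05 ]
S control [ 0.553 -0.255  0.   ]
S spin [0.536 0.014 0.   ]
S hinge [0.614 0.018 0.086]
```

View pics/s_c.png

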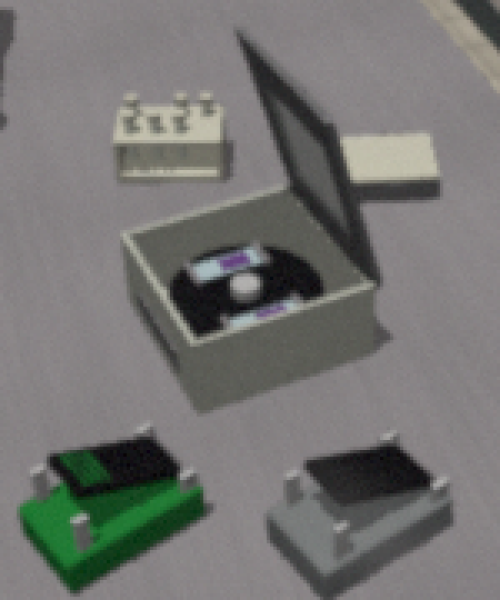

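View pics/t_c.png

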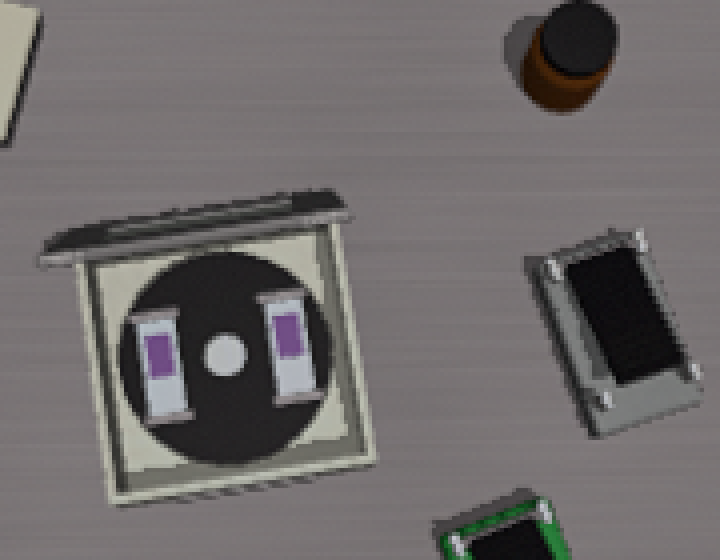

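Run:
```python
from h import *
from scipy.optimize import least_squares
S=pickle.load(open('side0.pkl','rb'));T=pickle.load(open('top0.pkl','rb'))
tc=lambda u,v:(170+u/4,120+v/4); sc=lambda u,v:(180+u/3.333,95+v/3.333)
def pt(p,q):
    x,y,yw,th=p; c,s=np.cos(yw),np.sin(yw)
    if q[0]=='b': l=np.array(q[1:])
    else: # lid coords a along from hinge to front, b y, h out
        a,b,h=q[1:]; l=np.array([.09-a*np.cos(th)+h*np.sin(th),b,.0855+a*np.sin(th)+h*np.cos(th)])
    return np.array([x+c*l[0]-s*l[1],y+s*l[0]+c*l[1],l[2]])
obs=[(T,tc(110,503),('b',-.09,.09,.085)),(T,tc(376,462),('b',-.09,-.09,.085)),
(S,sc(122,233),('b',-.09,.09,.085)),(S,sc(190,345),('b',-.09,-.09,.085)),(S,sc(378,288),('b',.09,-.09,.085)),
(S,sc(237,30),('l',.192,.09,.004)),(S,sc(345,155),('l',.192,-.09,.004)),(T,tc(40,262),('l',.192,.09,0.0)),(T,tc(350,214),('l',.192,-.09,0.0))]
f=lambda p:np.concatenate([proj(d,pt(p,q))-o for d,o,q in obs])
r=least_squares(f,[.535,.02,.12,1.25],loss='soft_l1');print(r.x.round(4));print(r.fun.reshape(-1,2).round(1))
p=r.x
print('hinge',pt(p,('l',0,0,0)).round(3))
for a in (.1,.13,.15,.17,.192): print(a,pt(p,('l',a,0,.008)).round(3))
ring={}
for l,d,z in (('rack',T,0),('slide_box',T,0)):pass
from cell import optics
for n in('side','top'):
    d=optics.camera(n)
    for l in('jar','slide_box','rack','paddle_press'):
        print(n,l,[(np.round(q['bbox'],0).tolist(),round(q['p'],2)) for q in optics.look_for(d,l)[:3]])
print('jar',onz(T,(135,311),0.03).round(3),'box',onz(T,(137,162),.034).round(3),'rack',onz(T,(212,120),.08).round(3))
```

```text
[0.5361 0.0131 0.1434 1.3117]
[[  0.2  -0.4]
 [  0.7  -0.6]
 [ -0.5  -0.4]
 [  0.2  -0. ]
 [ -0.8  -0.9]
 [  1.   -1.8]
 [ -4.  -10.5]
 [  0.    0.1]
 [  1.4   0.2]]
hinge [0.625 0.026 0.086]
0.1 [0.607 0.023 0.184]
0.13 [0.6   0.022 0.213]
0.15 [0.595 0.022 0.233]
0.17 [0.59  0.021 0.252]
0.192 [0.584 0.02  0.273]
side jar [([350.0, 218.0, 28.0, 38.0], 0.56), ([290.0, 238.0, 39.0, 18.0], 0.46)]
side slide_box [([298.0, 147.0, 24.0, 20.0], 0.73)]
side rack [([230.0, 137.0, 32.0, 28.0], 0.74), ([352.0, 218.0, 29.0, 39.0], 0.69), ([288.0, 238.0, 35.0, 16.0], 0.37)]
side paddle_press [([215.0, 236.0, 42.0, 21.0], 0.89), ([290.0, 238.0, 39.0, 20.0], 0.79), ([362.0, 283.0, 39.0, 22.0], 0.75)]
top jar [([312.0, 134.0, 28.0, 29.0], 0.94)]
top slide_box [([161.0, 138.0, 36.0, 38.0], 0.79), ([120.0, 210.0, 42.0, 50.0], 0.31)]
top rack [([217.0, 177.0, 75.0, 22.0], 0.53)]
top paddle_press [([390.0, 157.0, 38.0, 32.0], 0.9), ([326.0, 199.0, 32.0, 32.0], 0.76), ([303.0, 268.0, 32.0, 41.0], 0.72)]
jar [ 0.75 -0.23  0.03] box [0.746 0.2   0.034] rack [0.526 0.299 0.08 ]
```

>>> apply_moves --gripper 0 --rows '[{"dz": -60},{"dz": -120},{"dz": -150},{"dx": -35,"dy": 49,"dz": -150,"roll": -0.1},{"dx": -70,"dy": 98,"dz": -150,"roll": -0.2},{"dx": -105,"dy": 147,"dz": -150,"roll": -0.3},{"dx": -140,"dy": 196,"dz": -150,"roll": -0.4},{"dx": -175,"dy": 245,"dz": -150,"roll": -0.464}]'

```text
invalid input
```

```bash
cat >> h.py <<'E'
from scipy.spatial.transform import Rotation as Ro
def to(s,X,yaw=None):
    R=Ro.from_rotvec(s['tcp_rot']).as_matrix(); print('t',round(s['time'],2),'tcp',np.round(s['tool_pos'],4),'F',np.round(s['force'],1),'open',round(s['opening'],3))
    print('x axis',R[:,0].round(3),'z',R[:,2].round(3),'ang',np.degrees(np.arctan2(R[1,0],R[0,0])).round(1))
    print('move mm',(R.T@(np.array(X)-s['tool_pos'])*1e3).round(1))
E
python3 -c "
from h import *
from cell import readout
to(readout.get_state(),[.665,.032,.38])"
```

```text
t 2.3 tcp [0.2135 0.6403 0.2304] F [-0.4  0.4  0.4] open 0.094
x axis [ 0.316  0.949 -0.   ] z [-0. -0. -1.] ang 71.6
move mm [-434.3  620.8 -149.6]
```

>>> apply_moves --gripper 0 --rows '[{"dx": 0,"dy": 0,"dz": -60,"roll": 0},{"dx": 0,"dy": 0,"dz": -120,"roll": 0},{"dx": 0,"dy": 0,"dz": -150,"roll": 0},{"dx": -35,"dy": 49,"dz": -150,"roll": -0.1},{"dx": -70,"dy": 98,"dz": -150,"roll": -0.2},{"dx": -105,"dy": 147,"dz": -150,"roll": -0.3},{"dx": -140,"dy": 196,"dz": -150,"roll": -0.4},{"dx": -175,"dy": 245,"dz": -150,"roll": -0.464}]'

```text
time: 3.3
tool_pos: [0.3915, 0.395, 0.3807]
tcp_rot: [-2.055, -2.376, -0.001]
force: [0.9, 0.4, 0.4]
opening: 0.0169
```

```bash
python3 -c "
from h import *
from cell import readout
to(readout.get_state(),[.665,.032,.38])"
```

```text
t 3.3 tcp [0.3915 0.395  0.3807] F [0.9 0.4 0.4] open 0.017
x axis [-0.144  0.99   0.   ] z [ 0.  0. -1.] ang 98.3
move mm [-398.6  218.3    0.6]
```

>>> apply_moves --rows '[{"dx": -50,"dy": 27,"dz": 0,"roll": 0},{"dx": -100,"dy": 55,"dz": 0,"roll": 0},{"dx": -150,"dy": 82,"dz": 0,"roll": 0},{"dx": -200,"dy": 110,"dz": 0,"roll": 0},{"dx": -250,"dy": 137,"dz": 0,"roll": 0},{"dx": -300,"dy": 164,"dz": 0,"roll": 0},{"dx": -350,"dy": 191,"dz": 0,"roll": 0},{"dx": -399,"dy": 218,"dz": 0,"roll": 0}]'

```text
time: 4.3
tool_pos: [0.6638, 0.0312, 0.3807]
tcp_rot: [2.058, 2.374, 0.001]
force: [-0.4, 1.4, -0.3]
opening: -0.0001
```

```bash
python3 -c "
from h import *
from cell import readout,optics
to(readout.get_state(),[.665,.032,.24])
a=optics.camera('side')['color'];b=optics.camera('wrist')['color']
cv2.imwrite('pics/a1.png',np.vstack([a])[:300]);cv2.imwrite('pics/w1.png',b)"
```

```text
t 4.3 tcp [0.6638 0.0312 0.3807] F [-0.4  1.4 -0.3] open -0.0
x axis [-0.142  0.99   0.   ] z [ 0.  0. -1.] ang 98.2
move mm [  0.6   1.2 140.7]
```

View pics/a1.png

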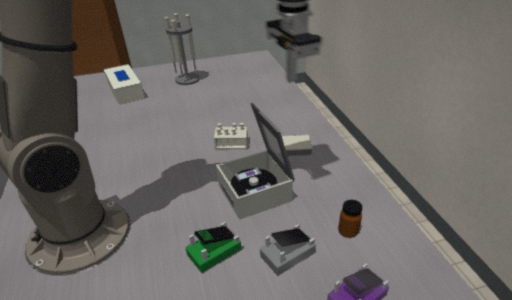

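View pics/w1.png

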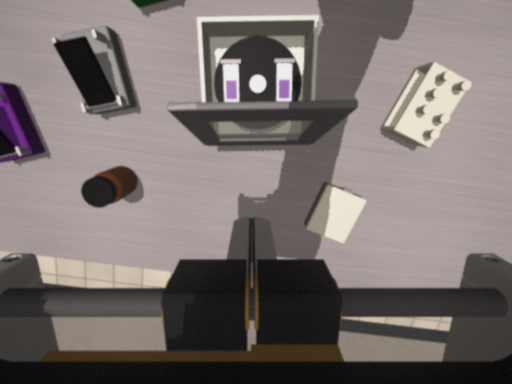

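The side view shows the tool behind the lid, with fingertips at (292,80). The wrist view shows the lid edge at row 105 and the fingers centred on the lid at column 252. I'll descend behind the lid and close in.

>>> apply_moves --rows '[{"dx": 0,"dy": 0,"dz": 45,"roll": 0},{"dx": 0,"dy": 0,"dz": 90,"roll": 0},{"dx": 0,"dy": 0,"dz": 133,"roll": 0},{"dx": 0,"dy": 0,"dz": 133,"roll": 0},{"dx": 0,"dy": -25,"dz": 133,"roll": 0},{"dx": 0,"dy": -40,"dz": 133,"roll": 0},{"dx": 0,"dy": -50,"dz": 133,"roll": 0},{"dx": 0,"dy": -50,"dz": 133,"roll": 0}]'

```text
time: 5.4
tool_pos: [0.6134, 0.0258, 0.2484]
tcp_rot: [2.058, 2.373, 0.002]
force: [0.0, -1.0, -0.4]
opening: 0.0005
```

```bash
python3 -c "
from h import *
from cell import readout,optics
to(readout.get_state(),[.665,.032,.24])
a=optics.camera('side')['color']
cv2.imwrite('pics/a2.png',cv2.resize(a[50:250,180:340],None,fx=3,fy=3))
for th in np.arange(1.3,-.01,-.1):
  a=140; print(round(th,1),'dy',round(-a*np.cos(th)+8*np.sin(th)+10.7,1),'tipz',round(85.5+a*np.sin(th)+8*np.cos(th),1),'dz',round(222.7-(85.5+a*np.sin(th)+8*np.cos(th)),1))
"
```

```text
t 5.4 tcp [0.6134 0.0258 0.2484] F [ 0.  -1.  -0.4] open 0.001
x axis [-0.142  0.99   0.   ] z [ 0.001  0.001 -1.   ] ang 98.1
move mm [-1.1 52.   8.5]
1.3 dy -19.0 tipz 222.5 dz 0.2
1.2 dy -32.6 tipz 218.9 dz 3.8
1.1 dy -45.7 tipz 213.9 dz 8.8
1.0 dy -58.2 tipz 207.6 dz 15.1
0.9 dy -70.1 tipz 200.1 dz 22.6
0.8 dy -81.1 tipz 191.5 dz 31.2
0.7 dy -91.2 tipz 181.8 dz 40.9
0.6 dy -100.3 tipz 171.2 dz 51.5
0.5 dy -108.3 tipz 159.6 dz 63.1
0.4 dy -115.1 tipz 147.4 dz 75.3
0.3 dy -120.7 tipz 134.5 dz 88.2
0.2 dy -124.9 tipz 121.2 dz 101.5
0.1 dy -127.8 tipz 107.4 dz 115.3
-0.0 dy -129.3 tipz 93.5 dz 129.2
```

View pics/a2.png

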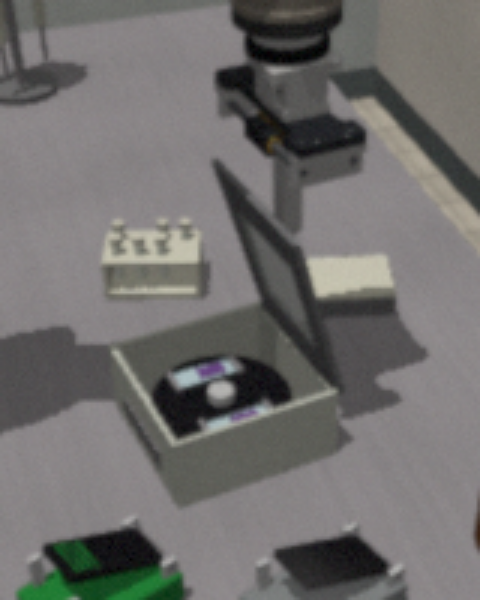

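The fingers stand just behind the upper part of the lid, with the tip at (290,225) in the crop. Now I'll push along the arc.

>>> apply_moves --rows '[{"dx": 0,"dy": -19,"dz": 0,"roll": 0},{"dx": 0,"dy": -33,"dz": 4,"roll": 0},{"dx": 0,"dy": -46,"dz": 9,"roll": 0},{"dx": 0,"dy": -58,"dz": 15,"roll": 0},{"dx": 0,"dy": -70,"dz": 22,"roll": 0},{"dx": 0,"dy": -81,"dz": 31,"roll": 0},{"dx": 0,"dy": -91,"dz": 41,"roll": 0},{"dx": 0,"dy": -100,"dz": 51,"roll": 0}]'

```text
time: 6.45
tool_pos: [0.5137, 0.0114, 0.1958]
tcp_rot: [-2.058, -2.374, 0.0]
force: [0.9, 0.1, -0.1]
opening: 0.0004
```

```bash
python3 -c "
from h import *
from cell import readout,optics
to(readout.get_state(),[.665,.032,.24])
a=optics.camera('side')['color']
cv2.imwrite('pics/a3.png',cv2.resize(a[50:250,180:340],None,fx=3,fy=3))
"
```

```text
t 6.45 tcp [0.5137 0.0114 0.1958] F [ 0.9  0.1 -0.1] open 0.0
x axis [-0.142  0.99  -0.   ] z [-0. -0. -1.] ang 98.1
move mm [ -1.  152.7 -44.3]
```

View pics/a3.png

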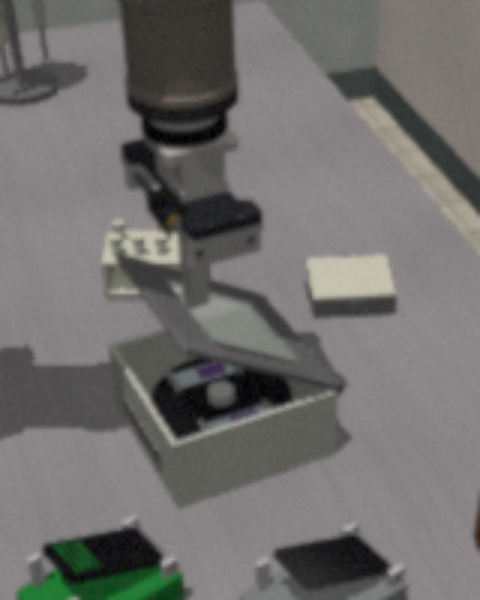

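Lid is following, now about 0.6 rad. Continue.

>>> apply_moves --rows '[{"dx": 0,"dy": -8,"dz": 12,"roll": 0},{"dx": 0,"dy": -15,"dz": 24,"roll": 0},{"dx": 0,"dy": -21,"dz": 37,"roll": 0},{"dx": 0,"dy": -25,"dz": 50,"roll": 0},{"dx": 0,"dy": -28,"dz": 63,"roll": 0},{"dx": 0,"dy": -29,"dz": 72,"roll": 0},{"dx": 0,"dy": -29,"dz": 76,"roll": 0},{"dx": 0,"dy": -29,"dz": 76,"roll": 0}]'

```text
time: 7.5
tool_pos: [0.4858, 0.0073, 0.1203]
tcp_rot: [-2.058, -2.373, 0.001]
force: [-0.3, -0.2, 0.4]
opening: 0.0006
```

```bash
python3 -c "
from h import *
from cell import readout,optics
to(readout.get_state(),[.665,.032,.24])
a=optics.camera('side')['color']
cv2.imwrite('pics/a4.png',cv2.resize(a[50:250,180:340],None,fx=3,fy=3))
"
```

```text
t 7.5 tcp [0.4858 0.0073 0.1203] F [-0.3 -0.2  0.4] open 0.001
x axis [-0.142  0.99  -0.   ] z [-0. -0. -1.] ang 98.1
move mm [  -0.9  180.9 -119.7]
```

View pics/a4.png

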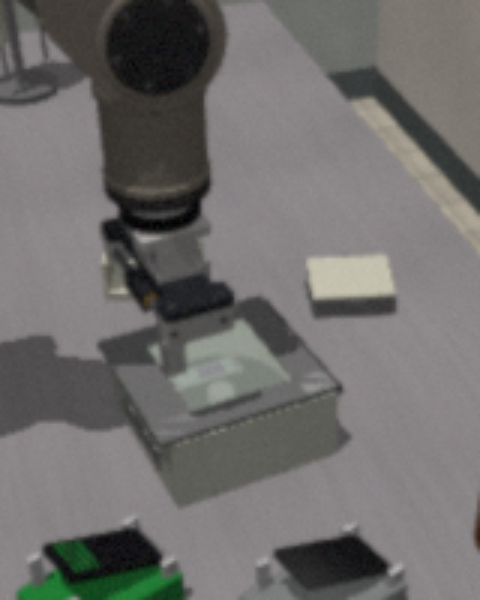

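Lid is nearly flat, with the tip about 2 mm above the shut height. Press down gently until there is a force.

>>> apply_moves --rows '[{"dx": 0,"dy": 0,"dz": 2,"roll": 0},{"dx": 0,"dy": 0,"dz": 3,"roll": 0},{"dx": 0,"dy": 0,"dz": 3,"roll": 0}]'

```text
time: 7.92
tool_pos: [0.4862, 0.0074, 0.1185]
tcp_rot: [2.058, 2.373, 0.002]
force: [-6.9, 0.4, 21.9]
opening: 0.0005
```

Contact at 22 N with the tip at 0.0935, exactly the shut height. Lift and go above the control.

```bash
python3 -c "
from h import *
from cell import readout,optics
to(readout.get_state(),[.53,-.264,.24])
"
```

```text
t 7.92 tcp [0.4862 0.0074 0.1185] F [-6.9  0.4 21.9] open 0.001
x axis [-0.142  0.99   0.001] z [ 0.001  0.001 -1.   ] ang 98.1
move mm [-274.8    5.1 -121.7]
```

>>> apply_moves --rows '[{"dx": 0,"dy": 0,"dz": -50,"roll": 0},{"dx": 0,"dy": 0,"dz": -100,"roll": 0},{"dx": -45,"dy": 0,"dz": -122,"roll": 0},{"dx": -100,"dy": 2,"dz": -122,"roll": 0},{"dx": -155,"dy": 4,"dz": -122,"roll": 0},{"dx": -210,"dy": 5,"dz": -122,"roll": 0},{"dx": -260,"dy": 5,"dz": -122,"roll": 0},{"dx": -275,"dy": 5,"dz": -122,"roll": 0}]'

```text
time: 8.93
tool_pos: [0.5292, -0.2673, 0.2395]
tcp_rot: [2.062, 2.37, -0.002]
force: [0.1, -0.3, -0.4]
opening: 0.0005
```

```bash
python3 -c "
from h import *
from cell import readout,optics
s=readout.get_state();to(s,[.53,-.264,.24])
d=optics.camera('side');cv2.imwrite('pics/a5.png',cv2.resize(d['color'][100:290,180:340],None,fx=3,fy=3))
e=optics.camera('top');cv2.imwrite('pics/t5.png',cv2.resize(e['color'][120:280,150:400],None,fx=3,fy=3))
s=readout.get_state()
w=optics.camera('wrist');cv2.imwrite('pics/w5.png',w['color'])
Rt=Ro.from_rotvec(s['tcp_rot']).as_matrix();M=np.array(w['mount']);Rw=Rt@M[:3,:3];o=Rt@M[:3,3]+s['tool_pos']
w['R']=Rw.T;w['t']=-Rw.T@o;pickle.dump(w,open('w5.pkl','wb'))
for l,z in [('cheek_tops',.0748),('paddle_press',.088),('paddle_end',.094),('paddle_hinge',.05)]:
  for n,q in (('w',w),('s',d)):
    print(l,n,[(np.round(r['at'],1).tolist(),round(r['p'],2),onz(q,r['at'],z).round(3).tolist()) for r in optics.tip_of(q,l)[:3]])
"
```

```text
t 8.93 tcp [ 0.5292 -0.2673  0.2395] F [ 0.1 -0.3 -0.4] open 0.001
x axis [-0.138  0.99  -0.001] z [-0.    -0.001 -1.   ] ang 98.0
move mm [ 3.2  1.3 -0.5]
cheek_tops w [([165.7, 245.8], 0.79, [0.509, -0.275, 0.075]), ([235.3, 94.7], 0.79, [0.627, -0.457, 0.075])]
cheek_tops s [([290.1, 349.9], 0.92, [0.63, -0.457, 0.075]), ([241.3, 275.7], 0.66, [0.517, -0.267, 0.075]), ([242.9, 197.6], 0.59, [0.324, -0.21, 0.075])]
paddle_press w [([188.4, 249.2], 0.9, [0.533, -0.267, 0.088]), ([15.2, 342.2], 0.72, [0.342, -0.2, 0.088]), ([254.6, 96.3], 0.6, [0.646, -0.448, 0.088])]
paddle_press s [([238.6, 280.5], 0.8, [0.527, -0.273, 0.088]), ([282.0, 355.7], 0.64, [0.647, -0.449, 0.088]), ([234.1, 206.3], 0.56, [0.351, -0.2, 0.088])]
paddle_end w [([177.4, 243.7], 0.95, [0.519, -0.275, 0.094]), ([244.7, 87.4], 0.55, [0.63, -0.455, 0.094])]
paddle_end s [([285.9, 351.6], 0.98, [0.631, -0.459, 0.094]), ([238.9, 277.4], 0.83, [0.518, -0.277, 0.094]), ([235.5, 204.5], 0.81, [0.345, -0.209, 0.094])]
paddle_hinge w [([286.0, 130.6], 0.93, [0.715, -0.419, 0.05]), ([95.7, 338.3], 0.9, [0.413, -0.175, 0.05]), ([233.3, 256.1], 0.59, [0.606, -0.248, 0.05])]
paddle_hinge s [([279.6, 372.4], 0.86, [0.705, -0.432, 0.05]), ([235.4, 303.5], 0.75, [0.601, -0.25, 0.05]), ([228.7, 229.7], 0.74, [0.417, -0.164, 0.05])]
```

View pics/a5.png

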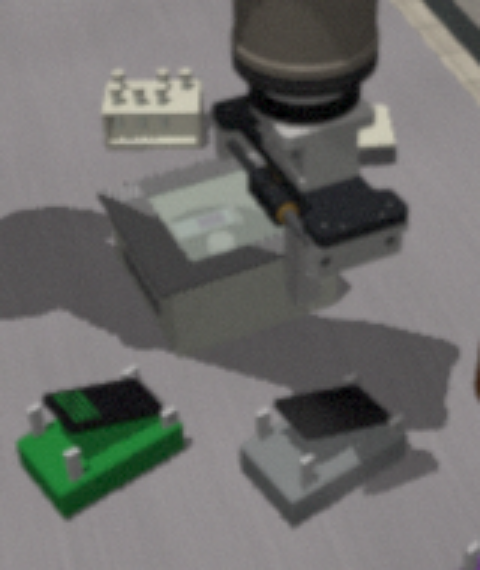

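View pics/w5.png

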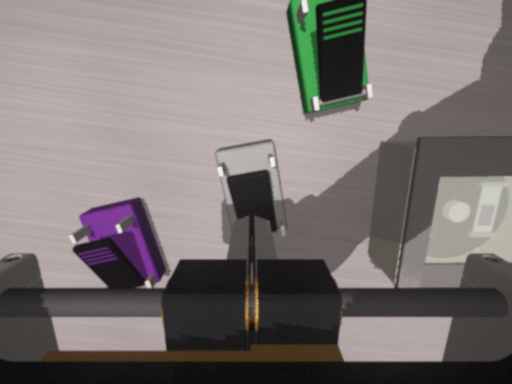

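View pics/t5.png

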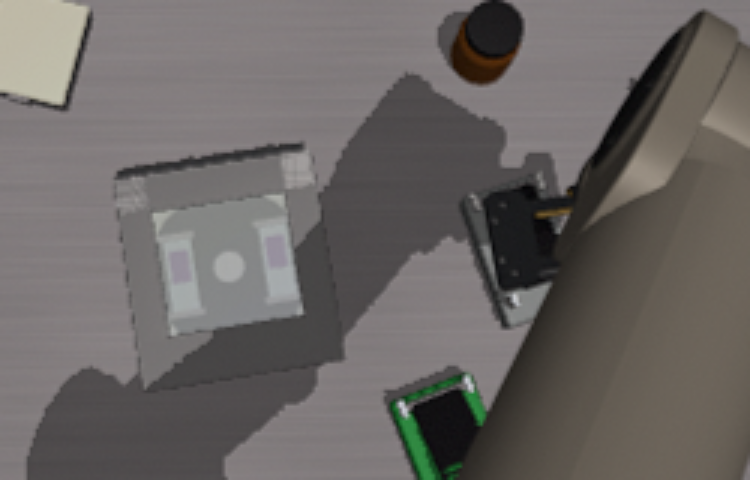

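The side and top views show the lid flat on the box, and the tool is over the grey paddle. Next I'll check the lid corners numerically and descend to just above the paddle.

>>> apply_moves --rows '[{"dx": 1,"dy": 0,"dz": 40,"roll": 0},{"dx": 1,"dy": 0,"dz": 80,"roll": 0},{"dx": 1,"dy": 0,"dz": 108,"roll": 0},{"dx": 1,"dy": 0,"dz": 115,"roll": 0},{"dx": 1,"dy": 0,"dz": 115,"roll": 0}]'

```text
time: 10.1
tool_pos: [0.5296, -0.2633, 0.1249]
tcp_rot: [2.058, 2.373, -0.0]
force: [-0.7, 0.6, 0.1]
opening: 0.0005
```

```bash
python3 -c "
from h import *
from cell import readout,optics
s=readout.get_state();to(s,[.53,-.267,.098])
d=optics.camera('side');im=d['color'].copy()
for n in range(1):
  c,sn=np.cos(.1434),np.sin(.1434)
  for a,b in((.192,.09),(.192,-.09),(0,-.09)):
    l=np.array([.09-a,b]);X=[.5361+c*l[0]-sn*l[1],.0131+sn*l[0]+c*l[1],.0935];p=proj(d,X);print(p)
cv2.imwrite('pics/a6.png',cv2.resize(im[130:280,200:350],None,fx=4,fy=4,interpolation=2))
"
```

```text
t 10.1 tcp [ 0.5296 -0.2633  0.1249] F [-0.7  0.6  0.1] open 0.0
x axis [-0.142  0.99  -0.   ] z [-0. -0. -1.] ang 98.1
move mm [-3.7 -0.1 26.9]
[212.24574333 163.43209035]
[233.12522981 197.56530112]
[292.73438059 178.30495564]
```

View pics/a6.png

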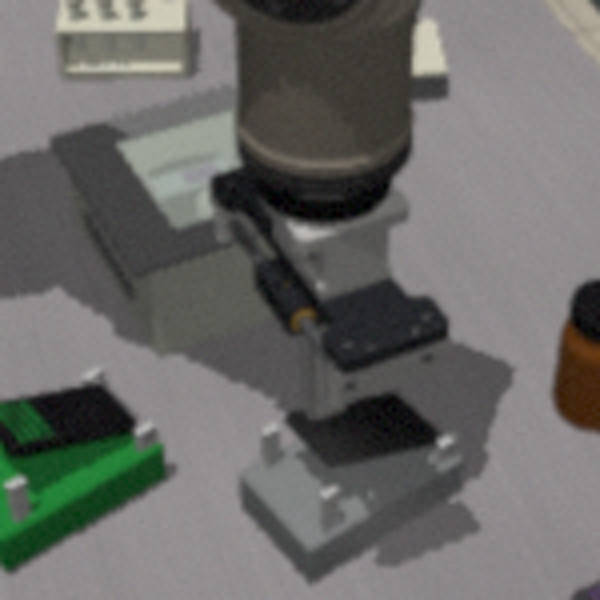

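Lid corners are seen at (213,163.8) and (233.7,198.7), against predicted shut positions (212.2,163.4) and (233.1,197.6), so it is shut. Now a slow descent to sense contact.

>>> apply_moves --rows '[{"dx": -4,"dy": 0,"dz": 0,"roll": 0},{"dx": -4,"dy": 0,"dz": 5,"roll": 0},{"dx": -4,"dy": 0,"dz": 7,"roll": 0},{"dx": -4,"dy": 0,"dz": 7,"roll": 0}]'

```text
time: 10.65
tool_pos: [0.5299, -0.2671, 0.1173]
tcp_rot: [-2.058, -2.373, 0.0]
force: [-0.1, 0.3, -0.2]
opening: 0.0002
```

>>> apply_moves --rows '[{"dx": 0,"dy": 0,"dz": 3,"roll": 0},{"dx": 0,"dy": 0,"dz": 3,"roll": 0}]'

```text
time: 10.9
tool_pos: [0.5301, -0.2672, 0.1145]
tcp_rot: [2.058, 2.373, -0.0]
force: [0.2, -0.5, 2.9]
opening: 0.0007
```

>>> apply_moves --rows '[{"dx": 0,"dy": 0,"dz": 4,"roll": 0},{"dx": 0,"dy": 0,"dz": 4,"roll": 0}]'

```text
time: 11.15
tool_pos: [0.5301, -0.2672, 0.1103]
tcp_rot: [2.058, 2.373, -0.0]
force: [0.9, -0.7, 2.8]
opening: 0.0
```

>>> apply_moves --rows '[{"dx": 0,"dy": 0,"dz": 4,"roll": 0},{"dx": 0,"dy": 0,"dz": 8,"roll": 0},{"dx": 0,"dy": 0,"dz": 12,"roll": 0},{"dx": 0,"dy": 0,"dz": 12,"roll": 0}]'

```text
time: 11.65
tool_pos: [0.5297, -0.2672, 0.0981]
tcp_rot: [-2.058, -2.373, 0.001]
force: [-1.8, -0.7, 5.9]
opening: 0.0006
```

```bash
python3 -c "
from h import *
from cell import readout,optics
s=readout.get_state();to(s,[.53,-.267,.0972])
d=optics.camera('side')
F=[]
for i in range(6): optics.camera('side') if i else 0; F.append(readout.get_state()['force'])
print(np.mean(F,0))
d=optics.camera('side');cv2.imwrite('pics/a7.png',cv2.resize(d['color'][210:280,240:330],None,fx=8,fy=8,interpolation=2))
for l in ('paddle_end','cheek_tops','paddle_press'): print(l,[(np.round(r['at'],1).tolist(),round(r['p'],2)) for r in optics.tip_of(d,l)[:3]])
"
```

```text
t 11.65 tcp [ 0.5297 -0.2672  0.0981] F [-1.8 -0.7  5.9] open 0.001
x axis [-0.141  0.99   0.   ] z [-0.001  0.    -1.   ] ang 98.1
move mm [0.2 0.3 0.9]
[-2.06695972 -0.48412404  6.54962588]
paddle_end [([284.4, 350.3], 0.85), ([245.1, 273.6], 0.75), ([234.8, 198.2], 0.75)]
cheek_tops [([242.3, 195.1], 0.77), ([291.9, 350.3], 0.56)]
paddle_press [([234.9, 203.0], 0.93), ([284.4, 352.5], 0.91), ([243.2, 276.4], 0.57)]
```

View pics/a7.png

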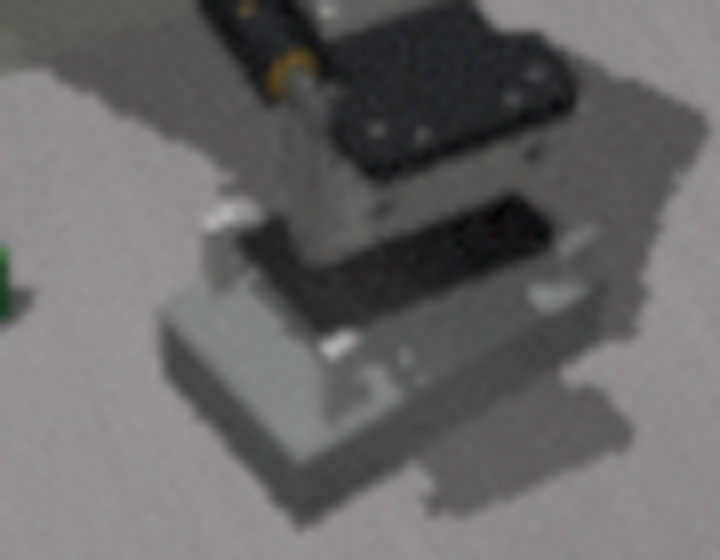

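At z = 0.0731 the normal force is about 6.0 N. In the crop, the midpoint of the cheek tops (286,278) coincides with the paddle end's midpoint (278,278). I'll trim 0.5 mm lower to the geometric half-travel estimate and hold.

>>> apply_moves --rows '[{"dx": 0,"dy": 0,"dz": 0.5,"roll": 0},{"dx": 0,"dy": 0,"dz": 0.5,"roll": 0},{"dx": 0,"dy": 0,"dz": 0.5,"roll": 0},{"dx": 0,"dy": 0,"dz": 0.5,"roll": 0}]'

```text
time: 12.65
tool_pos: [0.5297, -0.2673, 0.0978]
tcp_rot: [-2.058, -2.373, 0.001]
force: [-1.9, 0.5, 6.5]
opening: 0.0004
```

```bash
python3 -c "
from h import *
from cell import readout,optics
F=[];Z=[]
for i in range(8):
  d=optics.camera('side' if i<7 else 'top');s=readout.get_state(); F.append(s['force']);Z.append(s['tool_pos'])
  if i==6: a=d
print(np.mean(F,0).round(2),np.mean(Z,0).round(4),np.std(Z,0))
cv2.imwrite('pics/a8.png',cv2.resize(a['color'][120:280,180:380],None,fx=3.75,fy=3.75,interpolation=2));cv2.imwrite('pics/t8.png',d['color'])
"
```

```text
[-2.48 -1.06  5.92] [ 0.5297 -0.2673  0.0978] [2.53241665e-05 2.14055078e-05 8.55326021e-06]
```

View pics/a8.png

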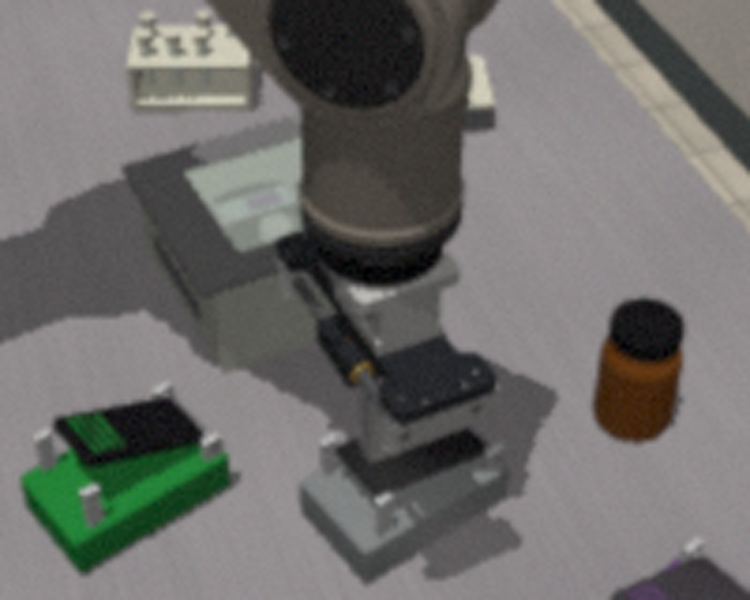

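View pics/t8.png

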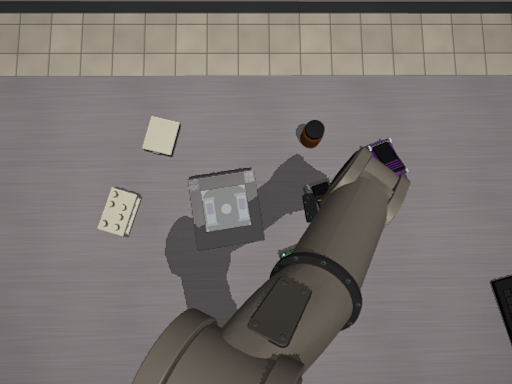

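The lid is shut, the paddle's free end is level with the cheek tops, and the rack (120,212), jar (312,134) and slide box (162,137) are unmoved. The hold is steady, so I'm handing in.

```bash
python3 -c "
from cell import sign_off
print(sign_off())"
```

```text
the job is handed in; nothing more can be done
None
```

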